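# Hang the delicate headset on its desk stand

## Robot

A 6-joint arm with a two-finger parallel gripper is mounted at the origin on a cart in front of the work surface, level with it; the furniture and walls round the work are solid. World frame = base frame: x ahead of the robot, y to its left, z up, the work surface at z = 0. Lengths are in mm, angles in rad, forces in N, time in s.
With the tool pointing down it reaches from about 350 to 975 mm from the base axis. Payload 7.1 kg.
Tool frame: the origin (TCP) lies at the very end of the fingers, on their centre line; the grasp point (between the pads) lies 19 mm behind it; z points along the fingers, y is the line along which they close (so a half turn about z gives the same grasp; the last joint's range is limited). The gripper opens to 88 mm and grips with 3 to 60 N. Pads are 20 mm wide; open, the fingers measure 115 mm over their backs; the gripper's body (75 mm by 178 mm) begins 61 mm behind the grasp point.
Start: joints at [1.088, 0.423, 1.63, -0, 1.089, -0.019], TCP at [279.561, 558.972, 198.475] pointing down, gripper open.
Joint ranges: [-3, 3], [-0.9, 2.11], [0.09, 2.58], [-1.31, 4.45], [0.11, 2.69], [-2.54, 2.54]. Speed limits (rad/s): [2.39, 2.39, 3.01, 3.14, 3.14, 3.14].

## Interface

Orientations are given as a rotation vector (axis times angle).
In Python, from workcell import * gives the robot as it stands.
- The arm moves only by the tool step_arm, never from a script. Its argument "deltas" is a list of rows, each a list of 3 entries, a list of its own where there are three numbers: the shift along the tool's x, y, z in units of 300 mm (1.0 is 300 mm), then the turn, a rotation vector about the tool's x, y, z in units of 1.5 rad (1.0 is 1.5 rad), then the gripper command: -1 is shut, 1 is fully open, values between are in proportion. In form: [[[dx, dy, dz], [rx, ry, rz], gripper], ...]. A call has 1 to 20 rows; each row is the pose to reach, as a shift and turn from the pose commanded when the call began, along the tool's axes at that moment; what a row does not reach only later rows make up. A row lasts 1/12 s, in which the tool goes at most 41.7 mm and 7.16 degrees, less where a joint would pass 70% of its speed; a pose out of reach is approached as far as the arm can. A call with a number of a shift or a turn outside -1 to 1 is refused whole. A call with a gripper value outside its range is refused whole. The fingers move at their own pace and stop on an object; the grip force is fixed at half the most. Time passes only in rows, so rows that repeat a pose let the fingers close. It gives the time, the measured TCP pose, the force, the opening and the grip force at its end, in the units of the state.
- get_obs(): the state, without advancing time (a new reading comes with each control period).
- get_image(name): name is "side" or "top"; returns a dict with "pixels" (480x640x3 uint8, red, green, blue), "fx", "fy", "cx", "cy" (pixels), "T" (4x4, takes a point from camera to world coordinates). Camera axes: x right, y down, z forward; pixel columns grow to the right and rows downward; lengths in mm; the calibration is good to about 2 mm. A picture is of the moment at which its call begins. There is no depth.
- close_job(): hands the job in; it is judged then, once.
The state is a dict: "t": time; "qpos": joint angles; "qvel": joint speeds; "joint_torque": joint torques, N m; "ee_pos": TCP position; "orientation": TCP orientation; "ft_force": force on the tool from outside, world axes, zero at the start; "moment": the same for the moment, N m; "width": finger opening in mm; "grasp_force": force on a finger pad.
Only numpy, scipy, OpenCV 4.12 (cv2) and the standard library are available. Lean on these libraries where they do the work, as an engineer would, in place of code of your own. Each camera call takes 0.05 s, during which the arm holds its last target. There are 200 camera calls.

## Task

Pick up the headset by the top of its headband and hang it on the headset stand: the grey strap rests across the flat bar, centred and level, an ear cup on each side, let go and hanging still. The headband is delicate, so hold it with a light grip (20 to 30 N, never more than 40 N), and set it down on the bar softly, without dropping it or pressing it against the stand with more than 25 N. Leave everything else on the desk where it is.

Things in the scene. Friction and masses are not known exactly. Their poses are not given: they have to be found in the camera images.
- headset_grip (a point): Where to grip: middle of the black headband at the very top of the loose headset, half-way through the band, 152 mm above the desk at the start. The band is 26 mm wide along x (close the fingers along x), 8 mm thick, flat for 36 mm along y; z up. The space beside it is free; the grey strap (22 mm wide) begins 28 mm below. Hold it with a grip (force of each finger) under 40 N; more cracks it.
- headset_strap (a point): Underside of the headset's inner grey strap at its middle, 34 mm below headset_grip, same axes; flat for 44 mm along y. This part rests on the bar. The free space between the ear cups is 86 mm wide (y); the cups' undersides lie 118 mm below this point.
- stand_bar (a point): Middle of the upper face of the flat level bar of the silver-white headset stand, 145 mm above the desk. The bar runs along x, 24 mm wide (y), 14 mm thick, 120 mm free between two black end stops that rise 8 mm above it. Its post is at the +x end; a 140 x 100 x 13 mm base lies beneath. Fixed; left or right of the headset, turned up to 30 degrees.
- headset: The headset: a rigid arch open along x, 152 mm from ear to ear (y), 156 mm high, 0.16 to 0.25 kg, the same both ways round, standing upright on its two ear cups (62 mm high, 50 mm deep along x; grey pads inside, black shells with a blue disc outside). Origin on its underside midway between the cups.
- stand: The headset stand as a whole, rigid: forces rise fast on touching it, so come down the last bit at about 10 mm/s and stop at the first touch. Letting go up to 5 mm above the bar is still soft enough. Origin under the middle of its base, axes as for the bar.
- cup_a: Bystander: clear cup with white lid, 58 mm wide, 65 mm high, behind the work among other fixed cups; origin under its centre; leave alone.
- cup_b: Bystander: a second such cup; leave alone.
- stapler: Bystander: grey and black stapler, 37 x 133 x 54 mm, long along its y, origin under its centre; leave alone.
- phone: Bystander: black phone lying flat, 150 x 71 x 8 mm, long along its x, origin under its centre; leave alone.
Things that resemble listed ones, but are neither listed nor needed, are in the scene too. Leave any green or orange look-alike of the headset alone.

How it is judged (in metres and radians):
On the way:
1. the headset is held up clear of the desk (height (world z) of headset_grip above 0.165 m and contact force between headset and the fingers above 0.3 N), for 0.2 s.
At the end, for the whole second after the job is handed in: The headset's strap rests on the bar: the strap's middle within 15 mm of the bar's centre line and 50 mm of its mid length, within 6 mm of the bar's height, the band's width along the bar within 0.35 rad (20 degrees), tilted less than 0.2 rad, carried by the stand and still (x of headset_strap in the frame of stand_bar between -0.05 and 0.05 m and y of headset_strap in the frame of stand_bar between -0.015 and 0.015 m and z of headset_strap in the frame of stand_bar between -0.006 and 0.006 m and angle between the x axis of headset_strap and the x axis of stand_bar, either way round below 0.35 rad and angle between headset_strap's own z axis and vertical below 0.2 rad and contact force between headset and stand above 0.5 N and linear speed of headset below 0.03 m/s); the robot touches nothing.
It fails at once if the headset is pressed or dropped against the stand with more than 25 N (contact force between headset and stand above 25 N).
It fails at once if the headset is dropped or falls (moves faster than 0.35 m/s while not held) (linear speed of headset above 0.35 m/s and contact force between headset and the fingers below 0.1 N).
It fails at once if the headband is squeezed with more than 40 N by each finger (80 N for both together) (contact force between headset and the fingers above 80 N).
It fails at once if a bystander (either cup, the stapler or the phone) is pushed more than 20 mm (distance of any of cup_a, cup_b, stapler, phone from where it was at the start of the episode above 0.02 m).
It also fails if it takes over 48 s, if anything falls off the work surface, if the arm or the gripper's body presses on something with over 40 N, if the wrist force passes 120 N, or if a joint passes its speed limit or range.

## Working session

There is one attempt and no reset: what is moved stays moved. The work goes in short steps, Python scripts to look and compute and a tool call to move; the robot and the scene stay as the last step left them, time stands still between calls to the robot, and variables do not carry over. Pictures are saved under pics/ and viewed, at most 10 in all, crops included, and the job is handed in when it is done.

Besides the shell and the picture viewer there is one more tool, called after "Request:" as name(argument=value, ...), one argument or row to a line, values as JSON. step_arm: Moves the arm, as the interface text tells. Its arguments: {"type":"object","properties":{"deltas":{"type":"array","items":{"type":"array"}}},"required":["deltas"]}

```bash
mkdir -p pics; ls
python3 - <<'E'
from workcell import *
import cv2,numpy as np
o=get_obs(); print({k:o[k] for k in('t','ee_pos','orientation','ft_force','width','grasp_force')})
for n in('side','top'):
    i=get_image(n); cv2.imwrite(f'pics/{n}0.png',i['pixels'][:,:,::-1]); print(n,i['fx'],i['fy'],i['cx'],i['cy'],np.round(i['T'],4).tolist())
    np.savez(f'pics/{n}0.npz',**i)
E
```

```text
pics
{'t': 0.0, 'ee_pos': array([279.29523242, 558.47734558, 197.72210722]), 'orientation': array([-7.21886649e-01, -3.05717042e+00,  2.29132687e-03]), 'ft_force': array([ 0.46835706, -0.81829813,  0.99602684]), 'width': 87.6718610150999, 'grasp_force': 0.0}
side 592.134099773818 592.134099773818 320.02780138678395 237.49270139702057 [[-0.8474, -0.2557, 0.4652, -111.9759], [-0.5308, 0.3937, -0.7505, 1384.0843], [0.0087, -0.8829, -0.4694, 820.6713], [0.0, 0.0, 0.0, 1.0]]
top 617.9816566803569 617.9816566803569 324.44150001086723 242.40430186214914 [[0.0951, -0.9723, 0.2134, 237.4357], [-0.9955, -0.0935, 0.0173, 265.9541], [0.0031, -0.214, -0.9768, 1701.9252], [0.0, 0.0, 0.0, 1.0]]
```

View pics/side0.png

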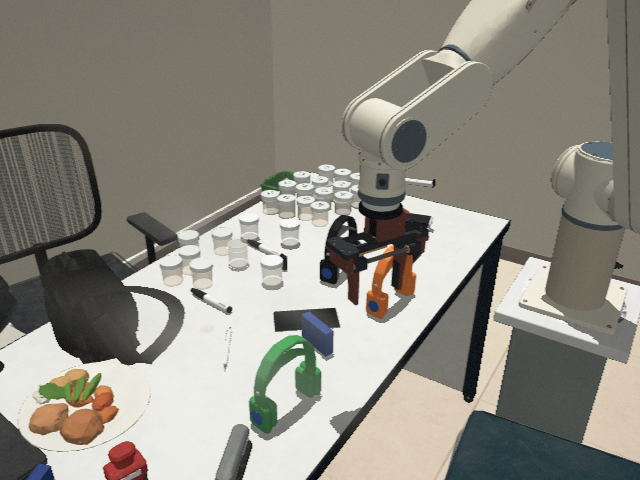

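View pics/top0.png

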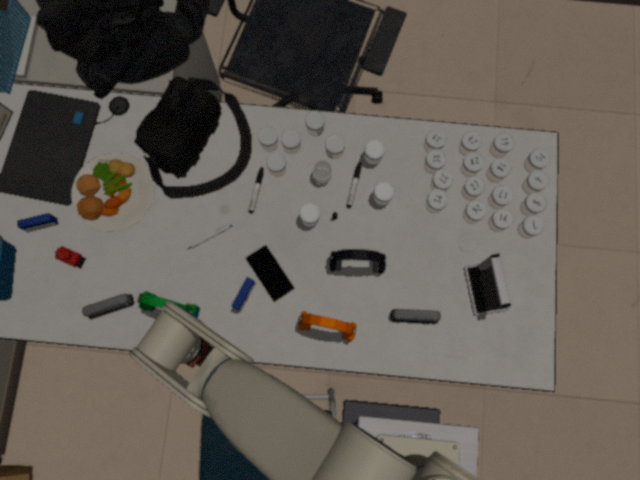

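The side view shows the black headset at about (345,230), partly hidden by the gripper, which also hides the stand. In the top view the black headset is at (356,262) and the stand at (488,285). I'll swing the arm clear for a side view.

Request:
step_arm(
  deltas=[
    [[0.3,-0.08,-0.1],[0,0,0],1],
    [[0.6,-0.16,-0.2],[0,0,0],1],
    [[0.92,-0.24,-0.33],[0,0,0],1],
    [[0.92,-0.24,-0.33],[0,0,0],1],
    [[0.92,-0.24,-0.33],[0,0,0],1],
    [[0.92,-0.24,-0.33],[0,0,0],1],
    [[0.92,-0.24,-0.33],[0,0,0],1],
    [[0.92,-0.24,-0.33],[0,0,0],1],
    [[0.92,-0.24,-0.33],[0,0,0],1],
    [[0.92,-0.24,-0.33],[0,0,0],1],
    [[0.92,-0.24,-0.33],[0,0,0],1],
  ],
)

```text
t: 1.02
ee_pos: [1.9, 617.2, 296.3]
orientation: [0.723, 3.056, -0.003]
ft_force: [0.1, -0.2, 0.5]
width: 87.6
grasp_force: 0.0
```

```bash
cat > h.py <<'E'
import numpy as np,cv2
def ray(i,uv):
    T=np.array(i['T']);d=T[:3,:3]@np.array([(uv[0]-i['cx'])/i['fx'],(uv[1]-i['cy'])/i['fy'],1.]);return T[:3,3],d/np.linalg.norm(d)
def plane(i,uv,z):
    c,d=ray(i,uv);return c+d*(z-c[2])/d[2]
def proj(i,p):
    T=np.array(i['T']);q=T[:3,:3].T@(np.asarray(p,float)-T[:3,3]);return np.array([i['cx']+i['fx']*q[0]/q[2],i['cy']+i['fy']*q[1]/q[2]])
def tri(a,ua,b,ub):
    (c1,d1),(c2,d2)=ray(a,ua),ray(b,ub)
    s=np.linalg.lstsq(np.c_[d1,-d2],c2-c1,rcond=None)[0]
    p,q=c1+s[0]*d1,c2+s[1]*d2;return (p+q)/2,np.linalg.norm(p-q)
E
python3 - <<'E'
from workcell import *
from h import *
s=get_image('side');np.savez('pics/s1.npz',**s);t=get_image('top');np.savez('pics/t1.npz',**t)
R=lambda im,x,y,w,h,k:cv2.resize(im['pixels'][y:y+h,x:x+w,::-1],None,fx=k,fy=k,interpolation=cv2.INTER_CUBIC)
cv2.imwrite('pics/s1c.png',R(s,270,170,200,150,4));cv2.imwrite('pics/t1c.png',R(t,315,220,210,120,3.8))
print(get_obs()['t'],get_obs()['ee_pos'],plane(t,(356,255),152),plane(t,(488,285),145))
E
```

```text
1.1167 [  2.2281288  617.32347548 296.46505293] [550.9026866  209.97329761 152.        ] [ 506.96161921 -131.00470371  145.        ]
```

View pics/s1c.png

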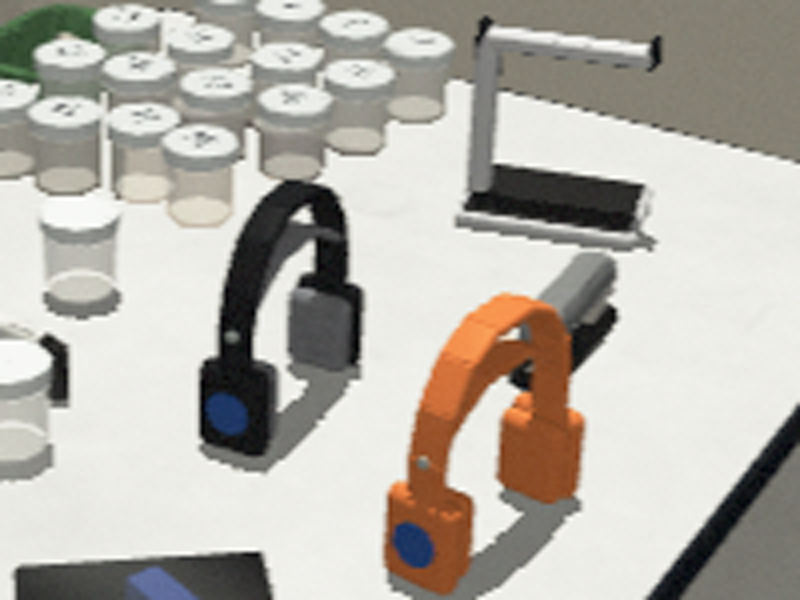

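View pics/t1c.png

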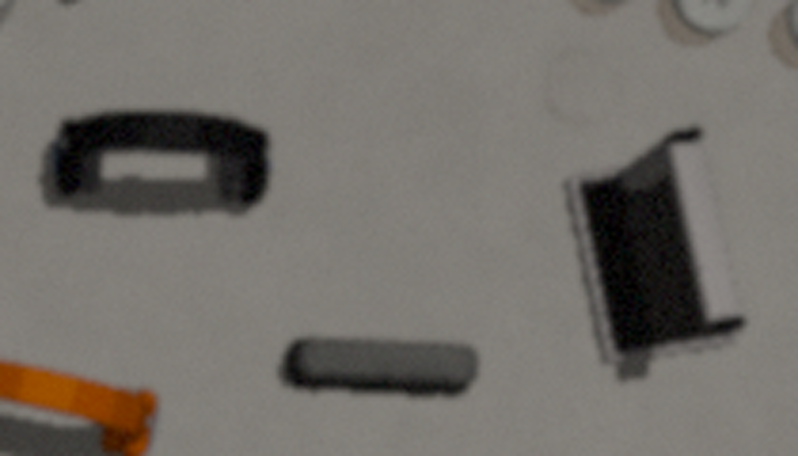

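The side crop shows the black headset with its band top near full-image (347,219) and the stand bar from about (392,178) to (433,183). In the top crop the band centre is about full (358,254) and the bar runs from about (495,257) to (505,304). Next I'll zoom in on all four for corner picks.

Run:
```python
from h import *
s=np.load('pics/s1.npz');t=np.load('pics/t1.npz')
def P(im,x,y,w,h,k):
    c=cv2.resize(im['pixels'][y:y+h,x:x+w,::-1],None,fx=k,fy=k,interpolation=cv2.INTER_CUBIC)
    c=cv2.convertScaleAbs(c,alpha=1.6)
    for j in range(0,w,10):cv2.line(c,(int((j+.5)*k),0),(int((j+.5)*k),5),(0,0,255),1);cv2.putText(c,str(x+j),(int(j*k),16),0,.35,(0,0,255))
    for j in range(0,h,10):cv2.line(c,(0,int((j+.5)*k)),(5,int((j+.5)*k)),(0,0,255),1);cv2.putText(c,str(y+j),(6,int(j*k)+8),0,.35,(0,0,255))
    return c
a=P(s,322,210,50,37,8);b=P(s,385,168,50,37,8);c=P(t,324,244,66,50,6)[:296,:396];d=P(t,474,246,50,60,5)
o=np.zeros((600,800,3),np.uint8)
for im,x,y in((a,0,0),(b,400,0),(c,0,300),(d,400,300)):o[y:y+im.shape[0],x:x+im.shape[1]]=im[:600-y]
cv2.imwrite('pics/z.png',o)
g=cv2.cvtColor(t['pixels'],cv2.COLOR_RGB2GRAY);print(g[246:280:2,330:388:4])
```

```text
[[125 123 126 124 126 126 123 124 124 127 125 125 125 125 127]
 [124 124 122 113 107 107 107 109 108 113 123 122 126 125 125]
 [119 106  77  45  33  28  32  36  39  49  71  93 116 126 126]
 [104  37  19  10  13  20  19  22  26  25  15  23  61 110 125]
 [ 78   2   4  13  12  13  24  26  24  21  16   8  14  41 120]
 [ 63  10  12   4   8  11  28  21  24  19  14  13   6   6 107]
 [ 39   6   5  23  30  36  31  26  21  21  12  17  10   7 101]
 [ 22  11  24  72  91  99  92  87  83  71  35  23  17   9 109]
 [ 15  13  34 103 124 125 126 124 122 122  63  33  29  12 103]
 [ 13   5  33 107 124 124 125 126 125 127  66  30  25   1  96]
 [ 26  13  30  98 104  86 114 113 112 111  65  30  29   7 104]
 [ 19  10  31  60  64  64  66  66  66  66  59  31  28   7 112]
 [ 37  23  38  61  64  62  61  63  60  63  59  25  23   9 116]
 [ 57  56  60  58  60  62  61  63  61  63  62  42  32  43 124]
 [ 90  73  67  68  60  65  62  63  66  64  69  62  59 104 124]
 [125 117 112 115  92  90  98  91 106 101 115 110  92 126 125]
 [125 126 124 127 125 124 126 128 127 126 126 126 126 127 125]]
```

View pics/z.png

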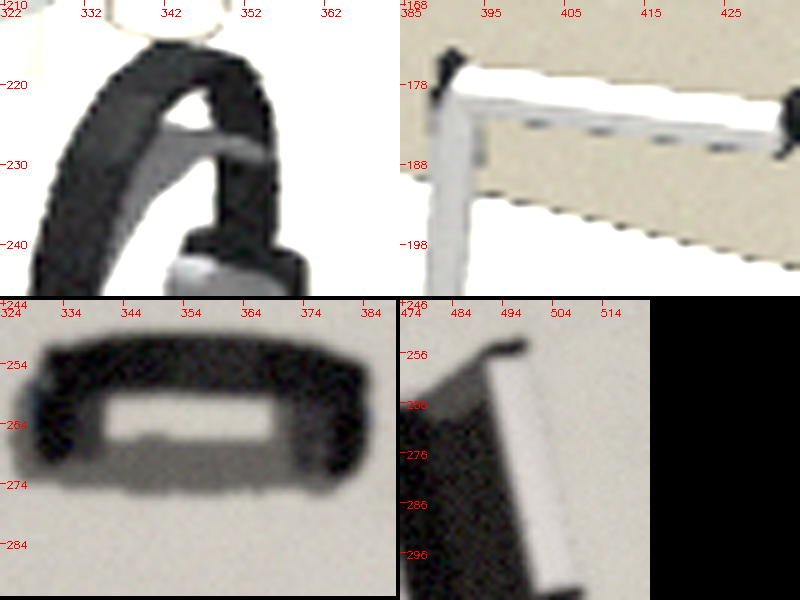

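The zoom gives the bar's upper face in the side view centred near (411.7,179.6), and in the top view near (500,279.8). The far edge of the headset's top is near (348,215.4) in the side view and (357.7,249.3) in the top view. Both can be triangulated.

Run:
```python
from h import *
np.set_printoptions(suppress=True,precision=1)
s=np.load('pics/s1.npz');t=np.load('pics/t1.npz')
print('bar',tri(s,(411.75,179.6),t,(500,279.8)))
A=lambda x,y:(385+(x-400)/8-.5,168+y/8-.5); B=lambda x,y:(315+x/3.8-.5,220+y/3.8-.5)
for a,b in(((462,66),(702,137)),((450,98),(668,143)),((782,97),(742,315)),((778,128),(708,322))):print(tri(s,A(*a),t,B(*b)), plane(t,B(*b),145))
print('head',tri(s,(348,215.4),t,(357.7,249.3)))
# headset by masks: black in top view
g=cv2.cvtColor(t['pixels'],cv2.COLOR_RGB2GRAY);m=np.zeros_like(g);m[244:284,322:392]=(g[244:284,322:392]<45)*255
c=max(cv2.findContours(m,cv2.RETR_EXTERNAL,2)[0],key=cv2.contourArea);print('rect',cv2.minAreaRect(c))
for u in range(344,372,4):
    col=g[240:275,u].astype(float);i=np.where(col<75)[0];e=i[0]-(75-col[i[0]])/(col[i[0]-1]-col[i[0]])if 1 else 0;print(u,240+e,plane(t,(u,240+e),156))
g=cv2.cvtColor(s['pixels'],cv2.COLOR_RGB2GRAY)
for u in range(336,358,2):
    col=g[205:235,u].astype(float);i=np.where(col<100)[0];print(u,205+i[0])
# blue disc in side
h=cv2.cvtColor(s['pixels'],cv2.COLOR_RGB2HSV);m=cv2.inRange(h,(100,100,40),(130,255,255));m[:,:318]=0;m[:250]=0;m[285:]=0;m[:,345:]=0
M=cv2.moments(m,True);uv=(M['m10']/M['m00'],M['m01']/M['m00']);print('disc',uv,plane(s,uv,31))
```

```text
bar (array([ 524.1, -161.1,  143.6]), np.float64(1.1902192311241497))
(array([ 586.9, -157.1,  143.4]), np.float64(0.8764825846957687)) [ 586.1 -156.8  145. ]
(array([ 581.3, -135.5,  139.1]), np.float64(0.466273300253991)) [ 579.8 -134.1  145. ]
(array([ 468.7, -186.5,  147.3]), np.float64(2.462113520742711)) [ 467.8 -187.5  145. ]
(array([ 461.7, -165.2,  143.9]), np.float64(1.2337702813975637)) [ 461.  -165.2  145. ]
head (array([551.4, 202.8, 168.3]), np.float64(24.106648658985666))
rect ((356.6111755371094, 260.8877258300781), (55.3328971862793, 22.38399887084961), 2.436648368835449)
344 249.13888888888889 [562.4 241.9 156. ]
348 248.8108108108108 [564.2 231.8 156. ]
352 248.8857142857143 [565.  221.6 156. ]
356 248.9142857142857 [565.9 211.5 156. ]
360 248.97142857142856 [566.7 201.3 156. ]
364 249.13888888888889 [567.3 191.1 156. ]
368 249.56410256410257 [567.1 180.8 156. ]
336 219
338 218
340 216
342 215
344 215
346 216
348 216
350 217
352 217
354 219
356 226
disc (326.21875, 273.0208333333333) [554.8 276.8  31. ]
```

Run:
```python
from h import *
np.set_printoptions(suppress=True,precision=1)
s=np.load('pics/s1.npz');t=np.load('pics/t1.npz')
g=cv2.cvtColor(t['pixels'],cv2.COLOR_RGB2GRAY).astype(float)
for v in(260,262,264,266):
    r=g[v];L=[u for u in range(322,345) if r[u]<45][0];Rr=[u for u in range(395,370,-1) if r[u]<60][0]
    L=L-(45-r[L])/(r[L-1]-r[L]);Rr=Rr+(60-r[Rr])/(r[Rr+1]-r[Rr]);print(v,L,Rr,plane(t,(L,v),62),plane(t,(Rr,v),62))
for X in((554,203),(558,207)):
  for yaw in(.05,):
    c,n=np.cos(yaw),np.sin(yaw)
    for p in((13,18,156),(13,-18,156),(-13,18,156),(-13,-18,156),(0,76,31),(-25,76,0),(25,76,0),(-25,-76,0)):
        w=(X[0]+c*p[0]-n*p[1],X[1]+n*p[0]+c*p[1],p[2]);print(X,p,proj(s,w),proj(t,w))
gs=cv2.cvtColor(s['pixels'],cv2.COLOR_RGB2GRAY);print(gs[272:288:1,318:344:2])
```

```text
260 328.6666666666667 384.39473684210526 [548.3 279.   62. ] [562.7 129.2  62. ]
262 328.55 384.77777777777777 [542.8 278.8  62. ] [557.4 127.8  62. ]
264 328.5882352941176 384.9189189189189 [537.4 278.2  62. ] [551.9 127.   62. ]
266 328.5625 384.675 [531.9 277.8  62. ] [546.4 127.2  62. ]
(554, 203) (13, 18, 156) [334.5 220. ] [352.  248.5]
(554, 203) (13, -18, 156) [341.  214.7] [366.1 249.1]
(554, 203) (-13, 18, 156) [343.6 222.3] [351.7 258.4]
(554, 203) (-13, -18, 156) [350.  216.9] [365.8 259.1]
(554, 203) (0, 76, 31) [327.3 273.9] [328.7 261.4]
(554, 203) (-25, 76, 0) [335.7 286.8] [328.2 272.3]
(554, 203) (25, 76, 0) [318.7 281.6] [328.9 254.7]
(554, 203) (-25, -76, 0) [361.6 260.9] [382.6 274.7]
(558, 207) (13, 18, 156) [332.3 220.2] [350.6 246.8]
(558, 207) (13, -18, 156) [338.9 214.9] [364.7 247.4]
(558, 207) (-13, 18, 156) [341.4 222.5] [350.2 256.8]
(558, 207) (-13, -18, 156) [347.9 217.1] [364.4 257.4]
(558, 207) (0, 76, 31) [325.2 274.1] [327.4 259.9]
(558, 207) (-25, 76, 0) [333.6 287.1] [326.9 270.7]
(558, 207) (25, 76, 0) [316.5 281.8] [327.7 253.2]
(558, 207) (-25
[... 218 characters left out ...]
51  56  51  48  27  11  24  77 118 120]
 [237  25  24  51  50  54  53  20  21  20  78 118 119]
 [236  21  17  37  52  56  44  22  20  26  80 117 116]
 [236  27  26  17  37  41  31  22  17  18  90 119 118]
 [238 105  24  20  26  20  17  25  18  20  97 117 118]
 [237 193  20  24  11  23  14  18  21  35 118 116 116]
 [237 119 108  46  29  19  17  22  23  36 121 118 116]
 [236 118 118 116  94  37  22  24  19  68 120 116 119]
 [237 203 116 117 115 107  76  21  21  90 120 118 195]
 [235 236 119 117 120 118 117 107 105 117 119 120 238]
 [236 236 235 202 118 116 116 118 118 120 121 239 238]
 [236 237 237 235 236 118 115 118 117 119 197 237 238]
 [235 236 236 236 236 202 198 121 118 119 238 239 239]]
```

Results so far:

| Item | Position (mm) | Yaw (rad) | Check |
|---|---|---|---|
| Headset grip | (554, 203, 152) | 0.05 | ear span 151 mm measured, 152 expected |
| Bar centre | (523.5, -161, 144) | 0.248 | length 122 mm, width 22 mm |

Both agree with the given sizes and heights. Starting the approach.

Request:
step_arm(
  deltas=[
    [[-0.13,-0.025,0],[0,0,0.07],1],
    [[-0.26,-0.05,0],[0,0,0.14],1],
    [[-0.39,-0.08,0],[0,0,0.22],1],
    [[-0.52,-0.11,0],[0,0,0.3],1],
    [[-0.65,-0.13,0],[0,0,0.38],1],
    [[-0.78,-0.15,0],[0,0,0.46],1],
    [[-0.91,-0.18,0],[0,0,0.54],1],
    [[-1,-0.2,0],[0,0,0.62],1],
    [[-1,-0.2,0],[0,0,0.704],1],
    [[-1,-0.2,0],[0,0,0.704],1],
    [[-1,-0.2,0],[0,0,0.704],1],
  ],
)

```text
t: 2.03
ee_pos: [242.8, 429.4, 297.2]
orientation: [2.163, 2.279, -0.001]
ft_force: [-0.4, -1.2, -0.5]
width: 87.5
grasp_force: 0.0
```

Request:
step_arm(
  deltas=[
    [[-0.08,0.1,0],[0,0,0],1],
    [[-0.16,0.2,0],[0,0,0],1],
    [[-0.24,0.3,0],[0,0,0],1],
    [[-0.32,0.4,0],[0,0,0],1],
    [[-0.4,0.5,0],[0,0,0],1],
    [[-0.48,0.6,0],[0,0,0],1],
    [[-0.56,0.7,0.05],[0,0,0],1],
    [[-0.64,0.8,0.1],[0,0,0],1],
    [[-0.72,0.9,0.18],[0,0,0],1],
    [[-0.806,0.996,0.25],[0,0,0],1],
    [[-0.806,0.996,0.32],[0,0,0],1],
    [[-0.806,0.996,0.32],[0,0,0],1],
    [[-0.806,0.996,0.32],[0,0,0],1],
    [[-0.806,0.996,0.32],[0,0,0],1],
  ],
)

```text
t: 3.2
ee_pos: [552.4, 205.0, 202.3]
orientation: [-2.161, -2.28, -0.001]
ft_force: [-0.2, -0.3, -0.1]
width: 87.8
grasp_force: 0.0
```

Run:
```python
from workcell import *
from h import *
s=get_image('side');t=get_image('top')
R=lambda im,x,y,w,h,k:cv2.resize(im['pixels'][y:y+h,x:x+w,::-1],None,fx=k,fy=k,interpolation=cv2.INTER_CUBIC)
cv2.imwrite('pics/app.png',np.hstack([R(s,300,170,80,120,5),R(t,320,220,80,120,5)[:600]]))
o=get_obs();print(o['t'],o['ee_pos'],o['orientation'])
```

```text
3.3 [552.75798757 205.31663226 203.16209235] [2.16042902 2.27958702 0.00329503]
```

View pics/app.png

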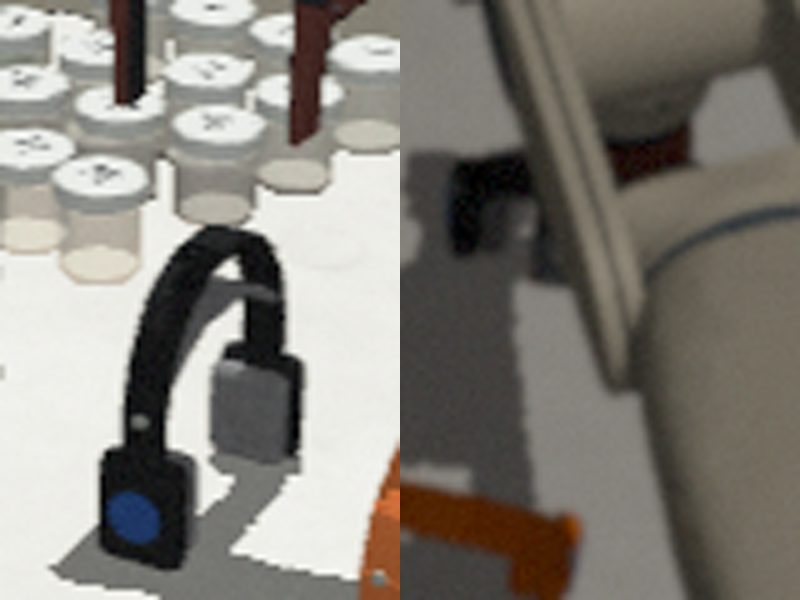

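The side view shows both fingertips straddling the band from above, at full-image (325.6,190.6) and (360.6,198.6), with nothing beside the band. Descending.

Request:
step_arm(
  deltas=[
    [[-0.007,0.004,0.04],[0,0,0],1],
    [[-0.007,0.004,0.08],[0,0,0],1],
    [[-0.007,0.004,0.12],[0,0,0],1],
    [[-0.007,0.004,0.16],[0,0,0],1],
    [[-0.007,0.004,0.2],[0,0,0],1],
    [[-0.007,0.004,0.233],[0,0,0],1],
    [[-0.007,0.004,0.233],[0,0,0],1],
    [[-0.007,0.004,0.233],[0,0,0],1],
  ],
)

```text
t: 3.97
ee_pos: [553.6, 201.7, 130.6]
orientation: [-2.164, -2.277, 0.003]
ft_force: [-0.7, 0.8, 0.4]
width: 87.8
grasp_force: 0.0
```

Request:
step_arm(
  deltas=[
    [[0,0,-0.007],[0,0,0],0.6],
    [[0,0,-0.007],[0,0,0],0.3],
    [[0,0,-0.007],[0,0,0],0.0],
    [[0,0,-0.007],[0,0,0],-0.2],
    [[0,0,-0.007],[0,0,0],-0.3],
    [[0,0,-0.007],[0,0,0],-0.36],
    [[0,0,-0.007],[0,0,0],-0.4],
    [[0,0,-0.007],[0,0,0],-0.45],
    [[0,0,-0.007],[0,0,0],-0.5],
    [[0,0,-0.007],[0,0,0],-0.5],
  ],
)

```text
t: 4.8
ee_pos: [554.0, 201.9, 133.7]
orientation: [2.164, 2.277, -0.0]
ft_force: [-0.2, -0.9, 0.6]
width: 25.1
grasp_force: 0.0
```

Request:
step_arm(
  deltas=[
    [[0,0,0],[0,0,0],-0.6],
    [[0,0,0],[0,0,0],-0.8],
    [[0,0,0],[0,0,0],-1],
    [[0,0,0],[0,0,0],-1],
    [[0,0,0],[0,0,0],-1],
    [[0,0,0],[0,0,0],-1],
  ],
)

```text
t: 5.3
ee_pos: [554.0, 201.9, 133.7]
orientation: [2.164, 2.277, 0.0]
ft_force: [0.5, 0.1, -0.1]
width: 0.3
grasp_force: 0.0
```

Fingers shut on nothing, so I'll look.

Run:
```python
from workcell import *
from h import *
s=get_image('side');t=get_image('top');np.savez('pics/s2.npz',**s);np.savez('pics/t2.npz',**t)
R=lambda im,x,y,w,h,k:cv2.resize(im['pixels'][y:y+h,x:x+w,::-1],None,fx=k,fy=k,interpolation=cv2.INTER_CUBIC)
cv2.imwrite('pics/miss.png',np.hstack([R(s,300,190,80,100,6)[:,:480],R(t,322,230,64,100,6)[:600,:320]])[:600,:800])
o=get_obs();print(o['t'],o['ee_pos'],proj(s,o['ee_pos']),proj(s,o['ee_pos']+[0,0,19]))
```

```text
5.4 [554.01445107 201.90568583 133.69976992] [342.28910323 226.10029368] [342.48557346 219.45712424]
```

View pics/miss.png

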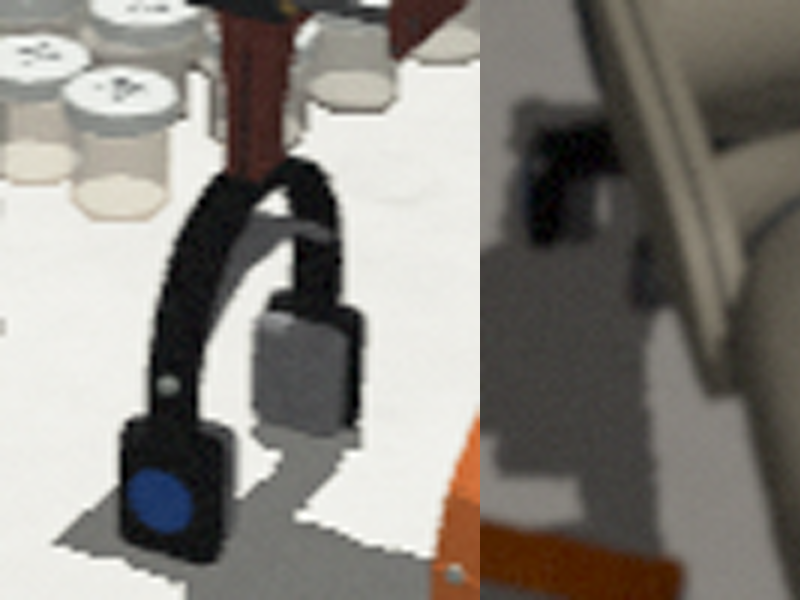

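The fingers are closed at full-image about (343,220), at the upper edge of the band rather than around it, and the headset hasn't moved (disc still at (326.3,273.3)). The tip appears higher than its projected position (342.3,226.1). I'll check the fingertip against the calibration in earlier pictures.

Run:
```python
from h import *
np.set_printoptions(suppress=True,precision=1)
s=np.load('pics/side0.npz')
e=np.array([279.3,558.5,197.7]);y=np.array([.447,.894,0]);x=np.array([-.894,.447,0])
for k in(-44,44,-57,57):print(k,proj(s,e+k*y),proj(s,e+k*y+[0,0,20]))
s1=np.load('pics/s1.npz');e=np.array([2.2,617.3,296.5])
for k in(-44,44):print(k,proj(s1,e+k*y),proj(s1,e+k*y+[0,0,20]))
s2=np.load('pics/s2.npz')
def P(im,x,y,w,h,k):
    c=cv2.resize(im['pixels'][y:y+h,x:x+w,::-1],None,fx=k,fy=k,interpolation=cv2.INTER_CUBIC)
    c=cv2.convertScaleAbs(c,alpha=1.6)
    for j in range(0,w,10):cv2.putText(c,str(x+j),(int((j+.5)*k),12),0,.35,(0,0,255));cv2.line(c,(int((j+.5)*k),0),(int((j+.5)*k),5),(0,0,255),1)
    for j in range(0,h,10):cv2.putText(c,str(y+j),(6,int((j+.5)*k)),0,.35,(0,0,255));cv2.line(c,(0,int((j+.5)*k)),(5,int((j+.5)*k)),(0,0,255),1)
    return c
a=P(s,330,240,100,75,4);b=P(s2,325,205,40,37,8)
o=np.zeros((600,800,3),np.uint8);o[:300,:400]=a;o[300:596,:320]=b;c=P(s1,470,140,100,75,4);o[:300,400:]=c
cv2.imwrite('pics/tip.png',o)
```

```text
-44 [393.8 298.3] [394.5 289.4]
44 [355.1 312.2] [355.5 303. ]
-57 [399.2 296.3] [400.  287.4]
57 [349.2 314.3] [349.5 305.1]
-44 [547.1 317.7] [549.6 306.7]
44 [505.9 336. ] [508.1 324.7]
```

View pics/tip.png

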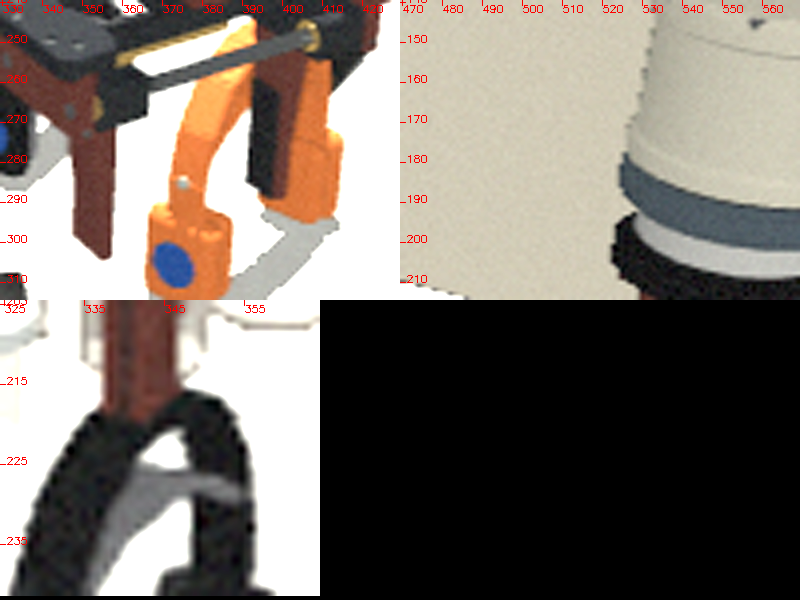

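In the start picture the tips sit at (355,303) and (397,289), which fits about 20 mm above the reported TCP, with x and y correct. The fingers therefore really end about 20 mm higher than `ee_pos` says, and they closed just above the band. I'll raise, open, and go down about 20 mm further. Even if that offset is wrong, a reported z of 114 keeps the fingers safely beside the band and strap.

Request:
step_arm(
  deltas=[
    [[0,0,-0.04],[0,0,0],-1],
    [[0,0,-0.08],[0,0,0],-1],
    [[0,0,-0.1],[0,0,0],0],
    [[0,0,-0.1],[0,0,0],0.5],
    [[0,0,-0.1],[0,0,0],1],
    [[0,0,-0.1],[0,0,0],1],
    [[0,0,-0.1],[0,0,0],1],
    [[0,0,-0.1],[0,0,0],1],
    [[0,0,-0.1],[0,0,0],1],
    [[0,0,-0.1],[0,0,0],1],
    [[0,0,-0.1],[0,0,0],1],
  ],
)

```text
t: 6.32
ee_pos: [553.9, 201.8, 163.4]
orientation: [-2.164, -2.277, 0.001]
ft_force: [-0.2, 0.1, 1.0]
width: 56.8
grasp_force: 0.0
```

Request:
step_arm(
  deltas=[
    [[0.003,0,0.03],[0,0,0],1],
    [[0.003,0,0.06],[0,0,0],1],
    [[0.003,0,0.09],[0,0,0],1],
    [[0.003,0,0.11],[0,0,0],1],
    [[0.003,0,0.13],[0,0,0],1],
    [[0.003,0,0.15],[0,0,0],1],
    [[0.003,0,0.167],[0,0,0],1],
    [[0.003,0,0.167],[0,0,0],1],
    [[0.003,0,0.167],[0,0,0],1],
  ],
)

```text
t: 7.07
ee_pos: [553.9, 202.8, 113.3]
orientation: [-2.164, -2.277, 0.001]
ft_force: [0.2, -0.3, 0.6]
width: 87.9
grasp_force: 0.0
```

Now I'll close gradually.

Request:
step_arm(
  deltas=[
    [[0,0,0],[0,0,0],0.6],
    [[0,0,0],[0,0,0],0.3],
    [[0,0,0],[0,0,0],0.0],
    [[0,0,0],[0,0,0],-0.2],
    [[0,0,0],[0,0,0],-0.3],
    [[0,0,0],[0,0,0],-0.36],
    [[0,0,0],[0,0,0],-0.4],
    [[0,0,0],[0,0,0],-0.45],
    [[0,0,0],[0,0,0],-0.5],
    [[0,0,0],[0,0,0],-0.6],
    [[0,0,0],[0,0,0],-0.8],
    [[0,0,0],[0,0,0],-1],
    [[0,0,0],[0,0,0],-1],
    [[0,0,0],[0,0,0],-1],
  ],
)

```text
t: 8.23
ee_pos: [554.0, 202.8, 113.6]
orientation: [2.164, 2.277, 0.0]
ft_force: [0.5, 0.8, 0.5]
width: 25.8
grasp_force: 30.0
```

Gripped: 25.8 mm opening, 30 N. Lifting 180 mm.

Request:
step_arm(
  deltas=[
    [[0,0,-0.01],[0,0,0],-1],
    [[0,0,-0.03],[0,0,0],-1],
    [[0,0,-0.07],[0,0,0],-1],
    [[0,0,-0.12],[0,0,0],-1],
    [[0,0,-0.18],[0,0,0],-1],
    [[0,0,-0.24],[0,0,0],-1],
    [[0,0,-0.3],[0,0,0],-1],
    [[0,0,-0.36],[0,0,0],-1],
    [[0,0,-0.42],[0,0,0],-1],
    [[0,0,-0.48],[0,0,0],-1],
    [[0,0,-0.53],[0,0,0],-1],
    [[0,0,-0.57],[0,0,0],-1],
    [[0,0,-0.59],[0,0,0],-1],
    [[0,0,-0.6],[0,0,0],-1],
    [[0,0,-0.6],[0,0,0],-1],
  ],
)

```text
t: 9.48
ee_pos: [554.0, 202.8, 294.1]
orientation: [2.164, 2.277, 0.001]
ft_force: [0.5, -0.3, -2.4]
width: 25.7
grasp_force: 30.0
```

Request:
step_arm(
  deltas=[
    [[-0.01,0,0],[0,0,0],-1],
    [[-0.03,0,0],[0,0,0],-1],
    [[-0.07,0,0],[0,0,-0.01],-1],
    [[-0.12,-0.01,0],[0,0,-0.02],-1],
    [[-0.18,-0.02,0],[0,0,-0.03],-1],
    [[-0.25,-0.03,0],[0,0,-0.04],-1],
    [[-0.32,-0.04,0],[0,0,-0.05],-1],
    [[-0.39,-0.05,0],[0,0,-0.06],-1],
    [[-0.46,-0.06,0],[0,0,-0.07],-1],
    [[-0.53,-0.07,0],[0,0,-0.08],-1],
    [[-0.6,-0.08,0],[0,0,-0.09],-1],
    [[-0.67,-0.09,0],[0,0,-0.1],-1],
    [[-0.74,-0.1,0],[0,0,-0.11],-1],
    [[-0.81,-0.11,0],[0,0,-0.12],-1],
    [[-0.87,-0.12,0],[0,0,-0.13],-1],
    [[-0.92,-0.13,0],[0,0,-0.131],-1],
    [[-0.96,-0.13,0],[0,0,-0.131],-1],
    [[-0.98,-0.13,0],[0,0,-0.131],-1],
    [[-0.98,-0.13,0],[0,0,-0.131],-1],
  ],
)

```text
t: 11.07
ee_pos: [529.9, -93.9, 293.1]
orientation: [-1.932, -2.477, 0.001]
ft_force: [-0.2, 0.6, -1.5]
width: 25.5
grasp_force: 30.0
```

Request:
step_arm(
  deltas=[
    [[-0.01,-0.003,0],[0,0,0],-1],
    [[-0.03,-0.01,0],[0,0,0],-1],
    [[-0.06,-0.02,0],[0,0,0],-1],
    [[-0.1,-0.035,0],[0,0,0],-1],
    [[-0.14,-0.05,0],[0,0,0],-1],
    [[-0.18,-0.065,0],[0,0,0],-1],
    [[-0.205,-0.073,0],[0,0,0],-1],
    [[-0.212,-0.075,0],[0,0,0],-1],
    [[-0.212,-0.075,0],[0,0,0],-1],
    [[-0.212,-0.075,0],[0,0,0],-1],
  ],
)

```text
t: 11.9
ee_pos: [523.7, -160.1, 293.5]
orientation: [-1.931, -2.478, -0.0]
ft_force: [-0.9, -0.0, -2.4]
width: 25.8
grasp_force: 30.0
```

Run:
```python
from workcell import *
from h import *
np.set_printoptions(suppress=True,precision=1)
s=get_image('side');np.savez('pics/s3.npz',**s)
c=cv2.resize(s['pixels'][90:240,340:500,::-1],None,fx=4,fy=4,interpolation=cv2.INTER_CUBIC);cv2.imwrite('pics/over.png',c)
o=get_obs();e=o['ee_pos'];print(o['t'],e,o['orientation'])
g=e+[0,0,38.4];a=np.radians(14.1);X=np.array([np.cos(a),np.sin(a),0]);Y=np.array([-X[1],X[0],0]);Z=np.array([0,0,1])
for n,p in dict(grip=g,strap=g-34*Z,cupLbot=g-152*Z+76*Y-25*X,cupRbotin=g-152*Z-43*Y-25*X,disc=g-121*Z+76*Y,bar=np.array([523.5,-161,145])).items():q=proj(s,p);print(n,q,(q-[340,90]+.5)*4)
```

```text
11.95 [ 523.7 -159.8  293.5] [-1.9 -2.5 -0. ]
grip [417.3 118.3] [311.1 115.2]
strap [416.3 129.9] [307.  161.5]
cupLbot [416.9 178.7] [309.5 356.9]
cupRbotin [423.6 164.5] [336.5 299.9]
disc [409.  167.4] [278.1 311.8]
bar [412.1 179.3] [290.6 359. ]
```

View pics/over.png

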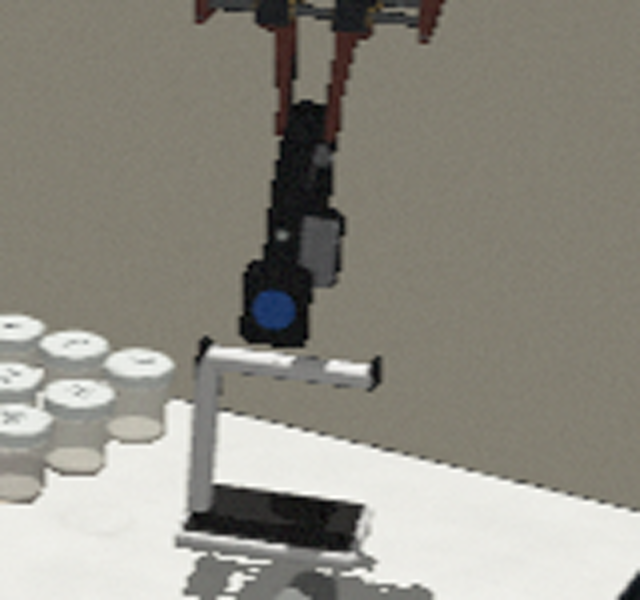

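The side view shows the held headset level above the bar, with its disc at crop (274,310) against (278,312) predicted. It is within about 2–3 mm of plan, and the shadow of the cups straddles the base. Descending 138 mm of about 153.

Request:
step_arm(
  deltas=[
    [[-0.002,0,0.01],[0,0,0],-1],
    [[-0.003,0,0.03],[0,0,0],-1],
    [[-0.003,0,0.06],[0,0,0],-1],
    [[-0.003,0,0.1],[0,0,0],-1],
    [[-0.003,0,0.14],[0,0,0],-1],
    [[-0.003,0,0.18],[0,0,0],-1],
    [[-0.003,0,0.22],[0,0,0],-1],
    [[-0.003,0,0.26],[0,0,0],-1],
    [[-0.003,0,0.3],[0,0,0],-1],
    [[-0.003,0,0.34],[0,0,0],-1],
    [[-0.003,0,0.38],[0,0,0],-1],
    [[-0.003,0,0.41],[0,0,0],-1],
    [[-0.003,0,0.435],[0,0,0],-1],
    [[-0.003,0,0.45],[0,0,0],-1],
    [[-0.003,0,0.46],[0,0,0],-1],
    [[-0.003,0,0.46],[0,0,0],-1],
    [[-0.003,0,0.46],[0,0,0],-1],
  ],
)

```text
t: 13.37
ee_pos: [524.2, -160.9, 155.8]
orientation: [1.93, 2.478, 0.0]
ft_force: [-0.2, 0.2, -1.2]
width: 25.9
grasp_force: 30.0
```

Run:
```python
from workcell import *
from h import *
s=get_image('side');np.savez('pics/s4.npz',**s)
c=cv2.resize(s['pixels'][130:240,350:470,::-1],None,fx=5,fy=5,interpolation=cv2.INTER_CUBIC);cv2.imwrite('pics/low.png',cv2.convertScaleAbs(c,alpha=1.4))
f=[]
for k in range(5):
    o=get_obs();f.append(o['ft_force'][2]);
print(o['t'],o['ee_pos'],f)
```

```text
13.4167 [ 524.36324496 -160.97975076  156.04033946] [np.float64(-2.0053976307320447), np.float64(-2.0053976307320447), np.float64(-2.0053976307320447), np.float64(-2.0053976307320447), np.float64(-2.0053976307320447)]
```

View pics/low.png

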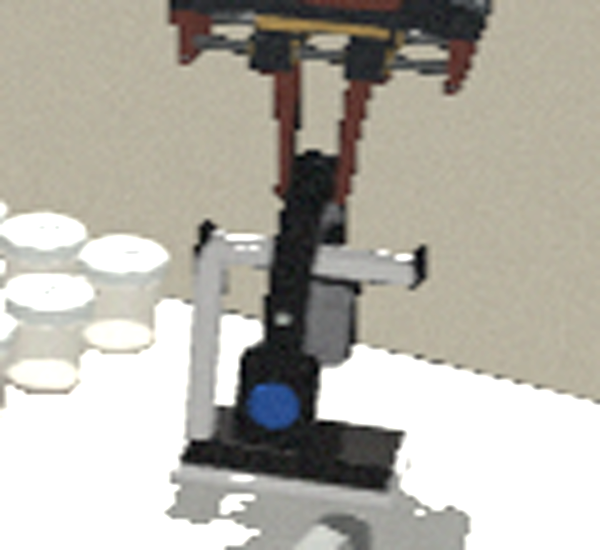

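The side view shows the headset straddling the bar, near cup in front of it and far cup behind, with the bar running through the arch. No force yet, with about 15 mm to go. Slow descent from here.

Request:
step_arm(
  deltas=[
    [[0,0,0.003],[0,0,0],-1],
    [[0,0,0.006],[0,0,0],-1],
    [[0,0,0.009],[0,0,0],-1],
    [[0,0,0.012],[0,0,0],-1],
    [[0,0,0.015],[0,0,0],-1],
    [[0,0,0.018],[0,0,0],-1],
    [[0,0,0.021],[0,0,0],-1],
    [[0,0,0.024],[0,0,0],-1],
    [[0,0,0.027],[0,0,0],-1],
    [[0,0,0.03],[0,0,0],-1],
    [[0,0,0.033],[0,0,0],-1],
    [[0,0,0.036],[0,0,0],-1],
    [[0,0,0.036],[0,0,0],-1],
  ],
)

```text
t: 14.5
ee_pos: [523.9, -160.8, 144.6]
orientation: [-1.93, -2.478, 0.0]
ft_force: [-0.6, -0.3, -1.6]
width: 25.6
grasp_force: 30.0
```

Request:
step_arm(
  deltas=[
    [[0,0,0.0025],[0,0,0],-1],
    [[0,0,0.005],[0,0,0],-1],
    [[0,0,0.0075],[0,0,0],-1],
    [[0,0,0.0075],[0,0,0],-1],
  ],
)

```text
t: 14.83
ee_pos: [523.9, -160.8, 142.4]
orientation: [-1.93, -2.478, 0.0]
ft_force: [0.3, 0.4, -2.0]
width: 25.5
grasp_force: 30.0
```

Request:
step_arm(
  deltas=[
    [[0,0,0.0015],[0,0,0],-1],
    [[0,0,0.003],[0,0,0],-1],
    [[0,0,0.003],[0,0,0],-1],
  ],
)

```text
t: 15.08
ee_pos: [524.0, -160.9, 141.6]
orientation: [-1.93, -2.479, 0.0]
ft_force: [-0.1, 1.0, -1.7]
width: 25.7
grasp_force: 30.0
```

Request:
step_arm(
  deltas=[
    [[0,0,0.0015],[0,0,0],-1],
    [[0,0,0.002],[0,0,0],-1],
    [[0,0,0.002],[0,0,0],-1],
  ],
)

```text
t: 15.33
ee_pos: [524.0, -160.9, 141.0]
orientation: [-1.93, -2.479, 0.0]
ft_force: [-0.0, -0.1, -2.1]
width: 25.5
grasp_force: 30.0
```

Request:
step_arm(
  deltas=[
    [[0,0,0.001],[0,0,0],-1],
    [[0,0,0.0015],[0,0,0],-1],
    [[0,0,0.0015],[0,0,0],-1],
  ],
)

```text
t: 15.58
ee_pos: [524.0, -160.9, 140.5]
orientation: [-1.93, -2.479, 0.0]
ft_force: [-0.0, 0.8, -0.9]
width: 25.7
grasp_force: 30.0
```

Request:
step_arm(
  deltas=[
    [[0,0,0.001],[0,0,0],-1],
    [[0,0,0.001],[0,0,0],-1],
  ],
)

```text
t: 15.75
ee_pos: [524.0, -160.9, 140.4]
orientation: [1.93, 2.479, 0.0]
ft_force: [0.0, 0.8, -0.3]
width: 25.6
grasp_force: 30.0
```

The force rose from about -2 N to -0.3 N, so the strap has touched. Opening gently.

Request:
step_arm(
  deltas=[
    [[0,0,0],[0,0,0],-0.38],
    [[0,0,0],[0,0,0],-0.36],
    [[0,0,0],[0,0,0],-0.33],
    [[0,0,0],[0,0,0],-0.3],
    [[0,0,0],[0,0,0],-0.2],
    [[0,0,0],[0,0,0],0.0],
    [[0,0,0],[0,0,0],0.3],
    [[0,0,0],[0,0,0],0.6],
    [[0,0,0],[0,0,0],1],
    [[0,0,0],[0,0,0],1],
    [[0,0,0],[0,0,0],1],
    [[0,0,0],[0,0,0],1],
    [[0,0,0],[0,0,0],1],
    [[0,0,0],[0,0,0],1],
  ],
)

```text
t: 16.92
ee_pos: [524.0, -160.9, 140.3]
orientation: [1.93, 2.479, -0.0]
ft_force: [-0.5, -1.0, -0.3]
width: 87.3
grasp_force: 0.0
```

Request:
step_arm(
  deltas=[
    [[0,0,-0.01],[0,0,0],1],
    [[0,0,-0.03],[0,0,0],1],
    [[0,0,-0.07],[0,0,0],1],
    [[0,0,-0.12],[0,0,0],1],
    [[0,0,-0.2],[0,0,0],1],
    [[0,0,-0.3],[0,0,0],1],
    [[0,0,-0.4],[0,0,0],1],
    [[0,0,-0.4],[0,0,0],1],
    [[0,0,-0.4],[0,0,0],1],
    [[0,0,-0.4],[0,0,0],1],
  ],
)

```text
t: 17.75
ee_pos: [523.6, -160.7, 260.1]
orientation: [-1.93, -2.478, 0.0]
ft_force: [-0.2, 0.0, -0.4]
width: 87.9
grasp_force: 0.0
```

Run:
```python
from workcell import *
from h import *
np.set_printoptions(suppress=True,precision=1)
G=np.array([523.9,-160.9,179]);a=np.radians(14.1);X=np.array([np.cos(a),np.sin(a),0]);Y=np.array([-X[1],X[0],0])
for k in range(2):
    s=get_image('side');h=cv2.cvtColor(s['pixels'],cv2.COLOR_RGB2HSV)
    m=cv2.inRange(h,(100,100,40),(130,255,255));m[:,:390]=0;m[:,430:]=0;m[:195]=0;m[230:]=0
    M=cv2.moments(m,True);uv=(M['m10']/M['m00'],M['m01']/M['m00'])
    print('disc',uv,M['m00'],'pred',proj(s,G-[0,0,121]+76*Y))
    g=cv2.cvtColor(s['pixels'],cv2.COLOR_RGB2GRAY);p=np.argwhere(g[150:200,395:425]<50);print('black top row',150+p[:,0].min(),'pred band top',proj(s,G+[0,0,4]+13*X),proj(s,G+[0,0,4]-13*X))
o=get_obs();print(o['t'],o['ee_pos'],o['ft_force'],o['width'])
```

```text
disc (404.1904761904762, 215.64285714285714) 84.0 pred [405.  215.9]
black top row 165 pred band top [408.7 166.8] [417.4 167.9]
disc (404.1904761904762, 215.64285714285714) 84.0 pred [405.  215.9]
black top row 165 pred band top [408.7 166.8] [417.4 167.9]
17.85 [ 523.1 -160.6  259. ] [ 0.4 -0.2 -0.3] 87.64746156945446
```

The headset hangs still where planned: the disc is within 1 px of prediction and identical in two frames. The gripper is clear above it, so I'm handing in.

```bash
python3 -c "
from workcell import *
print(close_job())"
```

```text
the job is handed in; nothing more can be done
None
```

The headset is hanging still on the stand bar, centred to within a few millimetres by the side camera, gripped at 30 N and released with the gripper clear; I handed the job in at about 18 s, and no verdict came back. The first grasp closed on air because the fingers end about 20 mm above the reported TCP, and I corrected for that.

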